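# Log the weight, then hold the pan ready to pour

## Robot

A 6-joint arm with a two-finger parallel gripper is mounted at the origin on the work surface. World frame = base frame: x ahead of the robot, y to its left, z up, the work surface at z = 0. Lengths are in m, angles in rad, forces in N, time in s.
With the tool pointing down it reaches from about 0.25 to 0.775 m from the base axis. Payload 4 kg.
Tool frame: the origin (TCP) lies between the finger pads; the fingertips stand 22 mm ahead of it and the grasp point (between the pads) lies 3 mm ahead of it; z points along the fingers, y is the line along which they close (so a half turn about z gives the same grasp; the last joint's range is limited). The gripper opens to 85 mm and grips with 20 to 120 N. Pads are 22 mm wide; open, the fingers measure 114 mm over their backs; the gripper's body (76 mm by 85 mm) begins 54 mm behind the grasp point. The pads swing forward as they close: fully open they stand 13 mm farther back than shut.
Start: joints at [1.031, 0.087, 1.371, -0, 1.684, -0.103], TCP at [0.233, 0.498, 0.253] pointing down, gripper open.
Joint ranges: [-3.1, 3.1], [-0.76, 2.03], [0.27, 2.55], [-1.08, 4.22], [0.17, 2.65], [-2.57, 2.57]. Speed limits (rad/s): [2.79, 2.79, 3.14, 3.14, 3.14, 3.14].

## Interface

Orientations are given as a unit quaternion [w, x, y, z].
In Python, from workcell import * gives the robot as it stands.
- The arm moves only by the tool servo_tool, never from a script. Its argument "rows" is one flat list of numbers, 6 for each row, row after row: the shift along the tool's x, y, z in cm, then the turn, a rotation vector about the tool's x, y, z in rad. In form: [x, y, z, ax, ay, az, x, y, z, ax, ay, az, ...]. A call has 1 to 8 rows; each row is the pose to reach, as a shift and turn from the pose commanded when the call began, along the tool's axes at that moment; what a row does not reach only later rows make up. A row lasts 1/10 s, in which the tool goes at most 50 mm and 8.59 degrees, less where a joint would pass 70% of its speed; a pose out of reach is approached as far as the arm can. A call with a gripper value outside its range is refused whole. "gripper" is the opening, from 0 (shut) to 1 (fully open), set as the call begins (left out, the last holds). The fingers move at their own pace and stop on an object; "squeeze" is the grip in N (left out, the last holds). Time passes only in rows, so rows that repeat a pose let the fingers close. It gives the time, the measured TCP pose, the force, the opening and the grip force at its end, in the units of the state.
- state(): the state, without advancing time (a new reading comes with each control period).
- snapshot(name): name is "scene" or "top"; returns a dict with "img" (420x560x3 uint8, blue, green, red), "z_map" (420x560 float32, m along the optical axis (not along the pixel's ray), 0 where there is no reading), "mtx" (3x3 intrinsics, pixels), "k1" (the pictures are not rectified: a ray, as slopes to the right and down, at radius r is drawn at 1 + k1 r^2 times it, then the intrinsics apply), "world_from_camera" (4x4, takes a point from camera to world coordinates). Camera axes: x right, y up, looking along -z (the intrinsics and any distortion apply to the point x, -y, -z); pixel columns grow to the right and rows downward; lengths in m; the calibration is good to about 2 mm. A picture is of the moment at which its call begins.
- job_done(): hands the job in; it is judged then, once.
The state is a dict: "t": time; "q": joint angles; "dq": joint speeds; "effort": joint torques, N m; "ee_pos": TCP position; "tcp_rot": TCP orientation; "wrist_force": force on the tool from outside, world axes, zero at the start; "wrist_torque": the same for the moment, N m; "width": opening from 0.0 (shut) to 1.0 (fully open); "grip_force": force on a finger pad.
Only numpy, scipy, OpenCV 4.12 (cv2) and the standard library are available. Lean on these libraries where they do the work, as an engineer would, in place of code of your own. Each camera call takes 0.05 s, during which the arm holds its last target. There are 200 camera calls.

## Task

On the counter scale, press the large round key and then the square key, one at a time and all the way down, letting each come up again and never pressing the small round key. Then lift the weighing pan off the scale by its bail handle, turn it a quarter turn so that its spout points sideways to the white tub beside the scale, and bring the spout over the tub's mouth, keeping the pan level and the loose nut in its middle and leaving the jar, tape roll and carton alone. Finish while still holding the pan there, level and still, just above the tub and touching nothing else.

Things in the scene. Friction and masses are not known exactly. Their poses are not given: they have to be found in the camera images.
- scale: Grey counter scale, fixed, 270 mm (x) by 230 mm (y), body top 44 mm above the table. Origin under its centre on the table; its +x points from the keys to the platform (away from the robot, turned by up to 0.2 rad). The square steel platform (180 by 220 mm) has its centre 45 mm along +x of the origin, top 60 mm above the table. Three white keys stand in a row along y, 87 mm along -x of the origin, in any order, 56 mm apart.
- key_large_top (a point): Centre of the top of the large round key (36 mm diameter, 12 mm tall), 60 mm above the table when up. All keys move straight down.
- key_square_top (a point): Centre of the top of the square key (24 mm by 24 mm), 60 mm above the table when up.
- key_small_top (a point): Centre of the top of the small round key (16 mm diameter), 60 mm above the table when up. Not to be pressed.
- key_large (a joint): Travel of the large key: 0 up, 0.006 m fully down; it counts as pressed beyond 0.004 m. Its spring needs 1.5 N to start, 4.5 N fully down; it springs back.
- key_square (a joint): Travel of the square key, same range and spring as the large key.
- key_small (a joint): Travel of the small round key, same range and spring; must stay below 0.003 m.
- pan: Loose round aluminium weighing pan, about 0.25 to 0.4 kg, with a shallow dish 160 mm across and rim 32 mm high. Origin under its centre; it stands on the middle of the scale's platform. Its +x points to the pouring spout, z up; at the start +x lies within 0.1 rad of the scale's +x. A bail handle spans it along y: two steel wires rise from the rim at y = +80 and -80 mm to a wooden grip above the centre; the spout runs out to x = +120 mm.
- pan_grip (a point): Centre of the wooden grip of the bail, on the pan's axis 106 mm above the pan's underside (166 mm above the table at the start). The grip block is 64 mm along the pan's y, 14 mm thick along the pan's x, 20 mm high, with clear space around it.
- pan_middle (a point): Centre of the dish's inner floor, 8 mm above the pan's underside. The floor is flat for about 18 mm around it and then slopes up.
- spout_tip (a point): Tip of the pan's spout, 120 mm from the pan's axis along its +x, 28 mm above its underside.
- nut_center (a point): Centre of the loose round nut (28 mm diameter, 14 g, brown) lying in the middle of the pan; it rolls freely.
- tub: White open square tub, fixed, 160 mm square over its rim, 142 mm inside, 85 mm tall. Origin under its centre on the table. It stands beside the scale's platform, about 225 mm from the platform's centre, along either +y or -y of the scale.
- tub_mouth (a point): Centre of the tub's mouth, at rim height (85 mm above the table).
- jar: Loose closed amber jar, 76 mm diameter, 120 mm tall, origin under its centre. It stands on the other side of the scale from the tub.
- tape: Loose roll of tape lying flat, 96 mm diameter, 45 mm tall, origin under its centre.
- carton: Loose small cardboard carton, 60 by 80 mm, 50 mm tall, origin under its centre.
Things that resemble listed ones, but are neither listed nor needed, are in the scene too. Leave any purple look-alike of the tub alone.

How it is judged:
By the outcome, as a careful person would: the job done as asked, in the order asked, and still so for the second after the job is handed in, while the arm keeps its last pose, push and grip.
It also fails if it takes over 67 s, if anything falls off the work surface, if the arm or the gripper's body presses on something with over 40 N, if the wrist force passes 120 N, or if a joint passes its speed limit or range.

## Working session

There is one attempt and no reset: what is moved stays moved. The work goes in short steps, Python scripts to look and compute and a tool call to move; the robot and the scene stay as the last step left them, time stands still between calls to the robot, and variables do not carry over. Pictures are saved under pics/ and viewed, at most 10 in all, crops included, and the job is handed in when it is done.

Besides the shell and the picture viewer there is one more tool, called after ">>>" by a JSON object that holds its "fn" and its "kwargs", one argument or row to a line. servo_tool: Moves the arm, as the interface text tells. Its arguments: {"type":"object","properties":{"rows":{"type":"array","items":{"type":"number"}},"gripper":{"type":"number"},"squeeze":{"type":"number"}},"required":["rows"]}

```bash
mkdir -p pics; cat > h.py <<'E'
from workcell import *
import numpy as np, cv2
def cloud(s):
    K=np.array(s["mtx"]);z=s["z_map"];H,W=z.shape
    u,v=np.meshgrid(np.arange(W),np.arange(H))
    p=cv2.undistortPoints(np.stack([u,v],-1).reshape(-1,1,2).astype(np.float64),K,np.array([s["k1"],0,0,0.])).reshape(H,W,2)
    P=np.stack([p[...,0]*z,-p[...,1]*z,-z],-1)
    T=np.array(s["world_from_camera"])
    P=P@T[:3,:3].T+T[:3,3]; P[z==0]=np.nan
    return P
E
python3 - <<'E'
from h import *
for n in("top","scene"):
    s=snapshot(n); cv2.imwrite(f"pics/{n}0.png",s["img"]); np.savez(f"{n}0.npz",img=s["img"],P=cloud(s),T=s["world_from_camera"])
    print(n,np.round(s["world_from_camera"],3).tolist(),s["k1"])
print(state())
E
```

```text
top [[-0.013, 0.989, -0.144, 0.328], [-1.0, -0.012, 0.006, 0.091], [0.004, 0.144, 0.989, 1.267], [0.0, 0.0, 0.0, 1.0]] 0.04205417711330611
scene [[0.843, -0.437, 0.314, 0.9], [0.538, 0.678, -0.5, -0.567], [0.006, 0.591, 0.807, 1.184], [0.0, 0.0, 0.0, 1.0]] 7.752352936673882e-05
{'t': 0.1, 'q': array([ 1.03089418e+00,  8.79056131e-02,  1.37215108e+00,  1.11450897e-05,
        1.68360886e+00, -1.03089199e-01]), 'dq': array([ 0.00012123, -0.00140807, -0.00266934,  0.0014852 ,  0.00187456,
       -0.00014616]), 'effort': array([ 1.68599112e-03, -3.53014433e+01, -3.14218354e+01, -7.92673814e-05,
        7.92695268e-03,  2.91201218e-05]), 'ee_pos': array([0.23245883, 0.49799821, 0.25221841]), 'tcp_rot': array([-3.32756431e-04,  2.16673504e-01,  9.76243575e-01, -9.81592713e-04]), 'wrist_force': array([-1.20346535, -0.30884673,  0.42185764]), 'wrist_torque': array([-0.03227294, -0.01703674,  0.00051288]), 'grip_force': 0.0, 'width': 1.0048378890080352}
```

View pics/top0.png

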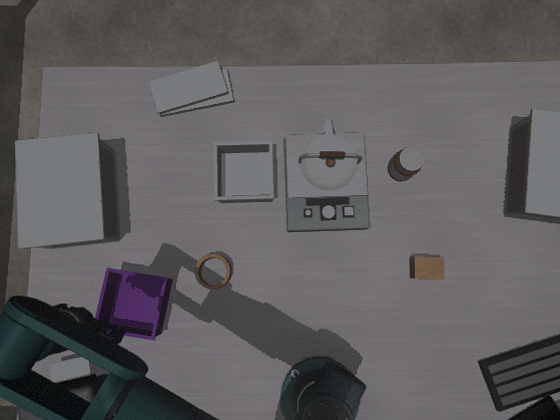

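View pics/scene0.png

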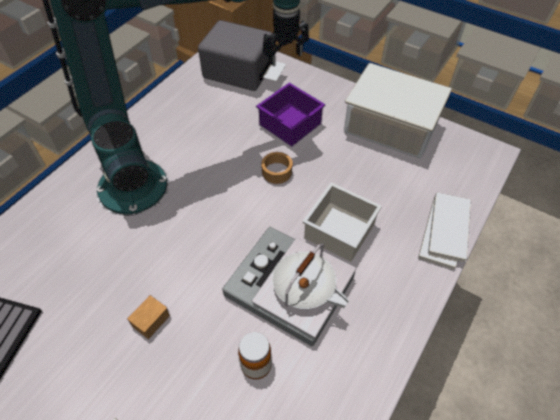

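The top view shows the white tub at (245,171), scale at (328,180), jar at (406,163), tape at (213,270), carton at (428,267), and the purple look-alike tub at (135,303). The keys are at (308,212), (329,212) and (348,211), so I'm enlarging those.

```bash
cat > m.py <<'E'
from h import *
d=np.load("top0.npz");img=d["img"];P=d["P"]
a=cv2.resize(img[120:240,205:375],None,fx=4.7,fy=4.7,interpolation=cv2.INTER_CUBIC)
cv2.imwrite("pics/crop1.png",a)
reg=np.zeros(P.shape[:2],bool);reg[125:235,280:375]=1
# keys: white blobs in the key band
g=img.min(2)
k=np.zeros_like(reg);k[203:221,300:358]=1
n,l,st,c=cv2.connectedComponentsWithStats(((g>140)&k).astype(np.uint8))
for i in range(1,n):
    if st[i,4]>8: 
        q=P[l==i]; print("key",st[i],c[i].round(1),np.nanmedian(q,0).round(4), np.nanmean(q,0).round(4))
z=P[...,2]
b=reg&(z>.035)&(z<.052)
pts=P[b]; print("body",b.sum(),np.nanmedian(pts[:,2]), cv2.minAreaRect(P[reg&(z>.035)&(z<.075)][:,:2].astype(np.float32)))
r=np.zeros_like(reg);r[135:210,207:281]=1
t=P[r&(z>.07)&(z<.1)]; print("tub",len(t),cv2.minAreaRect(t[:,:2].astype(np.float32)),np.median(t[:,2]))
w=reg&(z>.15)&(z<.19); print("grip",cv2.minAreaRect(P[w][:,:2].astype(np.float32)),w.sum(),np.median(P[w],0))
E
python3 m.py
```

```text
body 2622 0.04452926676058799 ((0.5804261565208435, -0.031814321875572205), (0.2707986831665039, 0.23295661807060242), 1.3196988105773926)
tub 868 ((0.6061166524887085, 0.19793115556240082), (0.16128429770469666, 0.15970155596733093), 1.3520623445510864) 0.08443477336339511
grip ((0.6238967180252075, -0.03674588352441788), (0.1569293588399887, 0.01472572423517704), 88.86229705810547) 269 [ 0.62312522 -0.03284781  0.1732953 ]
```

View pics/crop1.png

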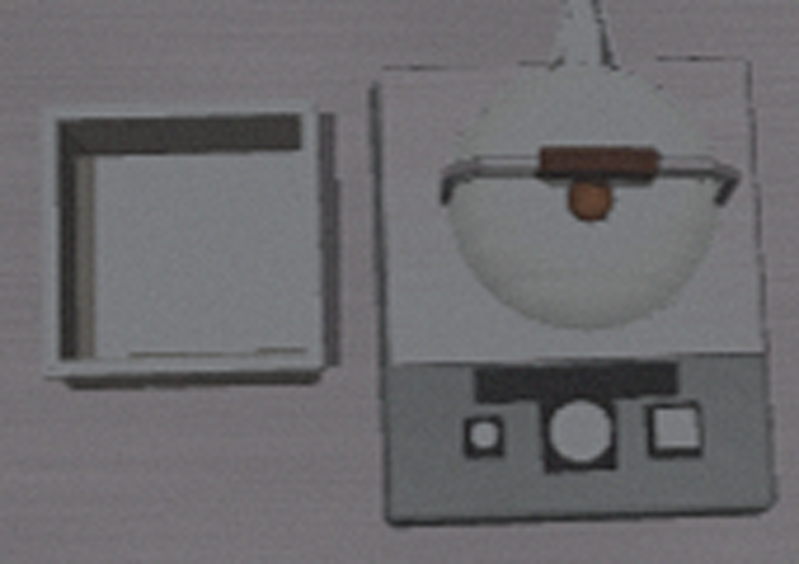

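The enlarged crop shows the keys left to right: small round at (308,212), large round at (328,212) and square at (348.5,211). They differ clearly in size and shape. The nut sits just below the grip at (330,163).

```bash
cat > m2.py <<'E'
from h import *
d=np.load("top0.npz");img=d["img"];P=d["P"];z=P[...,2]
for n,(u,v) in dict(small=(308,212),large=(328,212),square=(348,211)).items():
    q=P[v-8:v+9,u-8:u+9].reshape(-1,3); q=q[(q[:,2]>.052)&(q[:,2]<.068)]; print(n,len(q),((q.max(0)+q.min(0))/2).round(4),np.mean(q,0).round(4))
I=img.astype(int);br=(I[...,2]-I[...,0]>25)
k=np.zeros_like(br);k[140:175,290:370]=1
g=br&k&(z>.12);q=P[g];print("grip",g.sum(),cv2.minAreaRect(q[:,:2].astype(np.float32)),np.median(q[:,2]),q.mean(0))
g=br&k&(z<.12);q=P[g];print("nut",g.sum(),q.mean(0),((q.max(0)+q.min(0))/2))
w=k&(z>.15)&(z<.19);q=P[w][:,:2];q=q[abs(q[:,1]+.035)<.06]
vx,vy,_,_=cv2.fitLine(q.astype(np.float32),cv2.DIST_L2,0,.01,.01).ravel();print("bail yaw",np.arctan2(-vx,vy) if vy>0 else np.arctan2(vx,-vy))
k=np.zeros_like(br);k[115:134,315:345]=1
w=k&(z>.07)&(z<.12);q=P[w];print("spout",len(q),q[np.argsort(-q[:,0])[:5]].round(3).tolist())
# scale body front/back edge yaw
reg=np.zeros_like(br);reg[205:235,280:375]=1
q=P[reg&(z>.035)&(z<.05)];
front=[(y,q[abs(q[:,1]-y)<.004,0].min()) for y in np.arange(-.12,.06,.01)]
front=np.array(front);print("front slope",np.polyfit(front[:,0],front[:,1],1))
E
python3 m2.py
```

```text
small 28 [0.4928 0.0241 0.0588] [0.4921 0.024  0.0599]
large 140 [ 0.4918 -0.0368  0.0598] [ 0.4933 -0.0349  0.06  ]
square 86 [ 0.494  -0.0907  0.0587] [ 0.4938 -0.0911  0.0594]
grip 1 ((0.620074450969696, -0.06056312099099159), (0.0, 0.0), 0.0) 0.17499999306205716 [ 0.62007444 -0.06056312  0.17499999]
nut 46 [ 0.62267124 -0.03950913  0.09268409] [ 0.62367515 -0.04018829  0.09171346]
bail yaw -0.026121693
spout 147 [[0.744, -0.043, 0.085], [0.744, -0.046, 0.085], [0.743, -0.03, 0.102], [0.743, -0.031, 0.095], [0.743, -0.034, 0.087]]
front slope [-0.02518082  0.44510644]
```

>>> {"fn": "servo_tool", "kwargs": {
  "rows": [-2,-1.6,0,0,0,0.05,-5.5,-4.4,0,0,0,0.14,-9.5,-7.6,0,0,0,0.24,-13.5,-10.8,0,0,0,0.34,-17.5,-14,0,0,0,0.44,-21.5,-17.2,0,0,0,0.54,-25.5,-20.4,0,0,0,0.64,-29,-23.2,0,0,0,0.73],
  "gripper": 0,
  "squeeze": 40
}}

```text
t: 0.9
ee_pos: [0.3971, 0.1644, 0.253]
tcp_rot: [-0.0, 0.552, 0.834, 0.0]
wrist_force: [0.8, -0.2, 0.3]
width: -0.001
grip_force: 0.0
```

```bash
cat >> h.py <<'E'
from scipy.spatial.transform import Rotation as R
def go(x,y,z,yaw):
    "tool shift (cm) and turn to reach TCP x,y,z, pointing down, tool y at angle yaw"
    s=state();r=R.from_quat(np.roll(s["tcp_rot"],-1))
    ty=np.array([np.cos(yaw),np.sin(yaw),0]);tz=np.array([0,0,-1.]);g=R.from_matrix(np.stack([np.cross(ty,tz),ty,tz],1))
    print("t",round(s["t"],2),"pos",s["ee_pos"].round(4),"tooly",np.arctan2(*r.apply([0,1,0])[1::-1]).round(4),"shift cm",(r.inv().apply(np.array([x,y,z])-s["ee_pos"])*100).round(2),"turn",(r.inv()*g).as_rotvec().round(4),"F",s["wrist_force"].round(2),"w",round(s["width"],3))
E
python3 - <<'E'
from h import *
go(.493,-.0355,.12,-.026)
# grip by ray
s=snapshot("top");K=np.array(s["mtx"]);T=np.array(s["world_from_camera"])
for n,u,v,z in(("grip",332.2,154,.176),("nut",330.3,162.6,.085),("spoutmid",327.8,122,.09)):
    p=cv2.undistortPoints(np.array([[[u,v]]],float),K,np.array([s["k1"],0,0,0.])).ravel()
    r=T[:3,:3]@[p[0],-p[1],-1]; print(n,(T[:3,3]+r*(z-T[2,3])/r[2]).round(4))
E
```

```text
t 0.9 pos [0.3971 0.1644 0.253 ] tooly 0.4004 shift cm [-22.15   1.04  13.29] turn [-1.000e-04 -1.000e-04  4.264e-01] F [ 0.78 -0.19  0.32] w -0.001
grip [ 0.6227 -0.0358  0.176 ]
nut [ 0.6233 -0.0406  0.085 ]
spoutmid [ 0.7363 -0.0362  0.09  ]
```

>>> {"fn": "servo_tool", "kwargs": {
  "rows": [-4,0.2,0,0,0,0.08,-8.5,0.4,1,0,0,0.17,-13,0.6,3,0,0,0.26,-17,0.8,6,0,0,0.34,-20,0.9,9.5,0,0,0.41,-22.15,1.05,12.5,0,0,0.43,-22.15,1.05,15,0,0,0.43,-22.15,1.05,15,0,0,0.43]
}}

```text
t: 1.75
ee_pos: [0.4903, -0.033, 0.0983]
tcp_rot: [-0.004, 0.717, 0.697, -0.003]
wrist_force: [-0.5, 0.3, -1.5]
width: -0.0
grip_force: 0.0
```

```bash
python3 - <<'E'
from h import *
go(.4932,-.0355,.0755,-.026)
E
```

```text
t 1.75 pos [ 0.4903 -0.033   0.0983] tooly -0.0271 shift cm [-0.24  0.32  2.28] turn [-0.0107 -0.0019 -0.0011] F [-0.47  0.26 -1.45] w -0.0
```

>>> {"fn": "servo_tool", "kwargs": {
  "rows": [0,0,0,0,0,0,0,0,0,0,0,0,0,0,0,0,0,0]
}}

```text
t: 2.05
ee_pos: [0.4948, -0.0329, 0.1055]
tcp_rot: [0.002, 0.716, 0.698, 0.001]
wrist_force: [-0.2, -0.5, -0.1]
width: -0.002
grip_force: 0.0
```

```bash
python3 - <<'E'
from h import *
go(.4932,-.0355,.0755,-.026)
s=snapshot("top");cv2.imwrite("pics/crop2.png",cv2.resize(s["img"][120:260,270:390],None,fx=4,fy=4))
E
```

```text
t 2.05 pos [ 0.4948 -0.0329  0.1055] tooly -0.025 shift cm [-0.27 -0.16  2.99] turn [0.004  0.0005 0.001 ] F [-0.2  -0.5  -0.07] w -0.002
```

View pics/crop2.png

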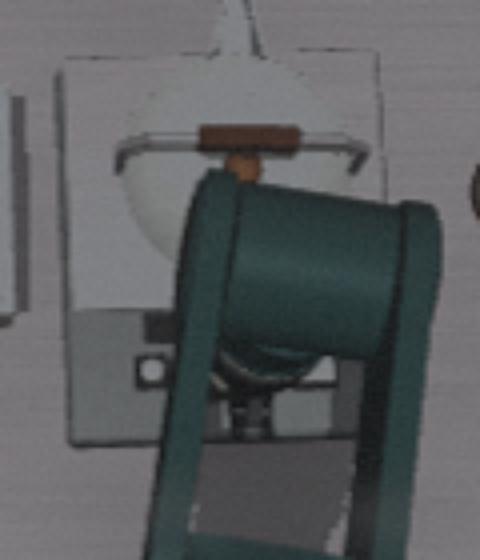

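The gripper is over the large key at crop (265,365), with the small key clear of it at (150,370) and the square key partly visible at (322,370).

>>> {"fn": "servo_tool", "kwargs": {
  "rows": [-0.15,0,0.6,0,0,0,-0.25,-0.05,1.2,0,0,0,-0.25,-0.05,1.7,0,0,0,-0.25,-0.05,2.1,0,0,0,-0.25,-0.05,2.4,0,0,0,-0.25,-0.05,2.65,0,0,0,-0.25,-0.05,2.8,0,0,0,-0.25,-0.05,2.85,0,0,0]
}}

```text
t: 2.9
ee_pos: [0.4927, -0.0357, 0.076]
tcp_rot: [-0.0, 0.716, 0.698, -0.0]
wrist_force: [-6.6, 0.2, 10.6]
width: -0.0
grip_force: 5.3
```

>>> {"fn": "servo_tool", "kwargs": {
  "rows": [0,0,0.05,0,0,0,0,0,0.1,0,0,0,0,0,0.1,0,0,0]
}}

```text
t: 3.2
ee_pos: [0.4927, -0.0357, 0.0759]
tcp_rot: [-0.0, 0.716, 0.698, -0.0]
wrist_force: [-7.0, 0.5, 13.2]
width: -0.005
grip_force: 6.4
```

>>> {"fn": "servo_tool", "kwargs": {
  "rows": [0,0,-0.6,0,0,0,0,0,-1.6,0,0,0,0,0,-2.4,0,0,0,-1,0.05,-2.7,0,0,0,-2.5,0.1,-2.7,0,0,0,-4,0.1,-2.7,0,0,0,-5,0.1,-2.7,0,0,0,-5.4,0.1,-2.7,0,0,0]
}}

```text
t: 4.0
ee_pos: [0.4923, -0.0914, 0.1003]
tcp_rot: [-0.0, 0.717, 0.697, -0.0]
wrist_force: [0.5, 0.6, 0.1]
width: -0.002
grip_force: 0.0
```

>>> {"fn": "servo_tool", "kwargs": {
  "rows": [0,0,0,0,0,0,0,0,0.3,0,0,0,0,0,0.7,0,0,0]
}}

```text
t: 4.3
ee_pos: [0.4927, -0.0894, 0.0936]
tcp_rot: [0.0, 0.716, 0.698, 0.0]
wrist_force: [0.2, -0.4, -0.1]
width: -0.001
grip_force: 0.0
```

```bash
python3 - <<'E'
from h import *
go(.4938,-.0905,.0755,-.026)
E
```

```text
t 4.3 pos [ 0.4927 -0.0894  0.0936] tooly -0.0255 shift cm [-0.11  0.11  1.81] turn [ 0.0003 -0.0003  0.0005] F [ 0.24 -0.36 -0.09] w -0.001
```

>>> {"fn": "servo_tool", "kwargs": {
  "rows": [-0.05,0.05,0.5,0,0,0,-0.1,0.1,0.9,0,0,0,-0.1,0.1,1.2,0,0,0,-0.1,0.1,1.45,0,0,0,-0.1,0.1,1.65,0,0,0,-0.1,0.1,1.8,0,0,0,-0.1,0.1,1.85,0,0,0,-0.1,0.1,1.85,0,0,0]
}}

```text
t: 5.1
ee_pos: [0.4935, -0.0905, 0.076]
tcp_rot: [-0.0, 0.716, 0.698, 0.0]
wrist_force: [-3.4, 2.6, 6.4]
width: 0.0
grip_force: 3.0
```

>>> {"fn": "servo_tool", "kwargs": {
  "rows": [0,0,0.05,0,0,0,0,0,0.1,0,0,0,0,0,0.1,0,0,0]
}}

```text
t: 5.4
ee_pos: [0.4935, -0.0905, 0.0759]
tcp_rot: [-0.0, 0.716, 0.698, 0.0]
wrist_force: [-5.1, 2.1, 9.9]
width: -0.001
grip_force: 5.1
```

>>> {"fn": "servo_tool", "kwargs": {
  "rows": [0,0,-0.6,0,0,0,0,0,-2,0,0,0,0,0,-4.5,0,0,0,0,0,-8,0,0,0,0,0,-11.5,0,0,0,0,0,-14,0,0,0,0,0,-15.5,0,0,0,0,0,-16,0,0,0]
}}

```text
t: 6.2
ee_pos: [0.4945, -0.0911, 0.2366]
tcp_rot: [0.002, 0.716, 0.698, 0.001]
wrist_force: [0.4, -0.9, 0.0]
width: 0.001
grip_force: 0.0
```

```bash
python3 - <<'E'
from h import *
go(.623,-.036,.235,-.026)
E
```

```text
t 6.2 pos [ 0.4945 -0.0911  0.2366] tooly -0.0261 shift cm [ 5.85 12.7   0.2 ] turn [ 0.0041  0.0012 -0.0001] F [ 0.44 -0.85  0.03] w 0.001
```

>>> {"fn": "servo_tool", "kwargs": {
  "rows": [0.6,1.3,0,0,0,0,1.7,3.7,0,0,0,0,3,6.5,0,0,0,0,4.3,9.3,0,0,0,0,5.2,11.3,0,0,0,0,5.7,12.4,0,0,0,0,5.85,12.7,0,0,0,0,5.85,12.7,0,0,0,0],
  "gripper": 0.6
}}

```text
t: 7.0
ee_pos: [0.6219, -0.0354, 0.233]
tcp_rot: [-0.001, 0.716, 0.698, -0.001]
wrist_force: [-0.4, -0.9, 0.7]
width: 0.602
grip_force: 0.0
```

```bash
python3 - <<'E'
from h import *
go(.6235,-.036,.169,-.022)
s=snapshot("scene");P=cloud(s)
cv2.imwrite("pics/crop3.png",cv2.resize(s["img"][190:350,220:400],None,fx=3.7,fy=3.7,interpolation=cv2.INTER_CUBIC))
np.savez("scene1.npz",img=s["img"],P=P)
E
```

```text
t 7.0 pos [ 0.6219 -0.0354  0.233 ] tooly -0.0257 shift cm [-0.06  0.18  6.39] turn [-0.0024 -0.0002 -0.0037] F [-0.43 -0.87  0.73] w 0.602
```

View pics/crop3.png

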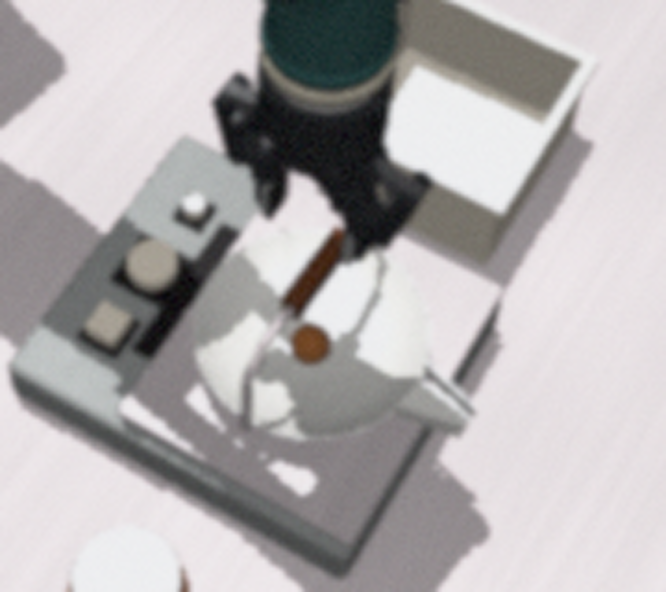

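The keys are back up. The open gripper is above the wooden grip, which is at crop (313,272), and the nut is in the dish at (310,343).

```bash
python3 - <<'E'
from h import *
for f in("scene0.npz","scene1.npz"):
    d=np.load(f);I=d["img"].astype(int);P=d["P"];br=(I[...,2]-I[...,0]>30)
    k=np.zeros_like(br);k[245:300,285:330]=1
    for n,a,b in(("grip",.13,.19),("nut",.06,.12)):
        q=P[br&k&(P[...,2]>a)&(P[...,2]<b)]
        print(f,n,len(q),q.mean(0).round(4),q.min(0).round(4),q.max(0).round(4), cv2.minAreaRect(q[:,:2].astype(np.float32)))
E
```

```text
scene0.npz grip 122 [ 0.6277 -0.0389  0.175 ] [ 0.621  -0.0682  0.1698] [ 0.6341 -0.0065  0.179 ] ((0.627707302570343, -0.03741201013326645), (0.06165343150496483, 0.012772592715919018), 89.26084899902344)
scene0.npz nut 76 [ 0.6298 -0.0464  0.0905] [ 0.6126 -0.0571  0.0693] [ 0.6408 -0.0339  0.0982] ((0.628125786781311, -0.04364119842648506), (0.019849605858325958, 0.028545040637254715), 30.929780960083008)
scene1.npz grip 90 [ 0.6279 -0.0405  0.175 ] [ 0.6219 -0.0689  0.1707] [ 0.6338 -0.0075  0.1806] ((0.6279748678207397, -0.03818252310156822), (0.011421658098697662, 0.06146487966179848), 0.6529505252838135)
scene1.npz nut 75 [ 0.6305 -0.0465  0.0902] [ 0.611  -0.0565  0.0629] [ 0.6416 -0.0333  0.0972] ((0.6254718899726868, -0.045563459396362305), (0.021378371864557266, 0.03138295188546181), 83.98326110839844)
```

>>> {"fn": "servo_tool", "kwargs": {
  "rows": [-0.05,0.1,0.5,0,0,0,-0.1,0.3,1.5,0,0,0,-0.1,0.3,2.7,0,0,0,-0.1,0.3,3.9,0,0,0,-0.1,0.3,5,0,0,0,-0.1,0.3,5.8,0,0,0,-0.1,0.3,6.3,0,0,0,-0.1,0.3,6.4,0,0,0]
}}

```text
t: 7.85
ee_pos: [0.6247, -0.0366, 0.1693]
tcp_rot: [-0.001, 0.716, 0.698, -0.0]
wrist_force: [0.0, 0.1, 0.1]
width: 0.598
grip_force: 0.0
```

>>> {"fn": "servo_tool", "kwargs": {
  "rows": [0,0,0,0,0,0,0,0,0,0,0,0,0,0,0,0,0,0]
}}

```text
t: 8.15
ee_pos: [0.6255, -0.0367, 0.1711]
tcp_rot: [0.001, 0.716, 0.698, 0.0]
wrist_force: [-0.6, 0.5, 0.3]
width: 0.6
grip_force: 0.0
```

```bash
python3 - <<'E'
from h import *
go(.625,-.0365,.169,-.022)
E
```

```text
t 8.15 pos [ 0.6255 -0.0367  0.1711] tooly -0.026 shift cm [ 0.02 -0.05  0.21] turn [ 0.0015  0.0001 -0.004 ] F [-0.56  0.47  0.25] w 0.6
```

Close gently in stages so the pan isn't jolted. An opening of 14 mm is about 0.165.

>>> {"fn": "servo_tool", "kwargs": {
  "rows": [0,0,0.1,0,0,0,0,0,0.15,0,0,0,0,0,0.15,0,0,0,0,0,0.15,0,0,0],
  "gripper": 0.25
}}

```text
t: 8.55
ee_pos: [0.6251, -0.0366, 0.1688]
tcp_rot: [-0.0, 0.716, 0.698, 0.0]
wrist_force: [-0.6, 0.4, 0.1]
width: 0.248
grip_force: 0.0
```

>>> {"fn": "servo_tool", "kwargs": {
  "rows": [0,0,0,0,0,0,0,0,0,0,0,0,0,0,0,0,0,0,0,0,0,0,0,0],
  "gripper": 0.18,
  "squeeze": 30
}}

```text
t: 8.95
ee_pos: [0.6252, -0.0366, 0.1688]
tcp_rot: [0.0, 0.716, 0.698, 0.0]
wrist_force: [-0.3, -1.1, -0.2]
width: 0.181
grip_force: 0.3
```

>>> {"fn": "servo_tool", "kwargs": {
  "rows": [0,0,0,0,0,0,0,0,0,0,0,0,0,0,0,0,0,0,0,0,0,0,0,0],
  "gripper": 0,
  "squeeze": 60
}}

```text
t: 9.35
ee_pos: [0.6254, -0.0367, 0.1689]
tcp_rot: [0.0, 0.716, 0.698, 0.0]
wrist_force: [2.0, -0.7, -0.2]
width: 0.152
grip_force: 61.2
```

```bash
cat > nut.py <<'E'
from h import *
import sys
go(*map(float,sys.argv[1:5]))
for n in("top","scene"):
    s=snapshot(n);P=cloud(s);I=s["img"].astype(int);np.savez("cur_"+n,img=s["img"],P=P)
    br=(I[...,2]-I[...,0]>25)&(np.linalg.norm(P[...,:2]-state()["ee_pos"][:2],axis=2)<.07)
    for m,a,b in(("grip",.13,.3),("nut",.06,.13)):
        q=P[br&(P[...,2]>a)&(P[...,2]<b)]
        if len(q): print(n,m,len(q),q.mean(0).round(4),((q.max(0)+q.min(0))/2).round(4))
E
python3 nut.py .625 -.0365 .169 -.022
```

```text
t 9.35 pos [ 0.6254 -0.0367  0.1689] tooly -0.026 shift cm [ 0.02 -0.04 -0.01] turn [ 0.0008  0.     -0.004 ] F [ 1.95 -0.67 -0.23] w 0.152
scene grip 62 [ 0.6259 -0.054   0.1752] [ 0.6263 -0.0528  0.1748]
scene nut 83 [ 0.6302 -0.0461  0.0899] [ 0.6283 -0.039   0.0819]
```

>>> {"fn": "servo_tool", "kwargs": {
  "rows": [0,0,-0.05,0,0,0,0,0,-0.15,0,0,0,0,0,-0.35,0,0,0,0,0,-0.65,0,0,0,0,0,-1.0,0,0,0,0,0,-1.4,0,0,0,0,0,-1.8,0,0,0,0,0,-2.2,0,0,0]
}}

```text
t: 10.25
ee_pos: [0.6251, -0.0367, 0.1914]
tcp_rot: [0.0, 0.716, 0.698, 0.0]
wrist_force: [0.5, 0.3, -5.7]
width: 0.154
grip_force: 60.7
```

>>> {"fn": "servo_tool", "kwargs": {
  "rows": [0,0,-0.4,0,0,0,0,0,-0.8,0,0,0,0,0,-1.2,0,0,0,0,0,-1.6,0,0,0,0,0,-2,0,0,0,0,0,-2.3,0,0,0,0,0,-2.5,0,0,0,0,0,-2.6,0,0,0]
}}

```text
t: 11.05
ee_pos: [0.6251, -0.0367, 0.2171]
tcp_rot: [0.0, 0.716, 0.698, 0.0]
wrist_force: [0.2, 0.6, -2.9]
width: 0.152
grip_force: 60.7
```

>>> {"fn": "servo_tool", "kwargs": {
  "rows": [0,0,0,0,0,0,0,0,0,0,0,0,0,0,0,0,0,0,0,0,0,0,0,0]
}}

```text
t: 11.45
ee_pos: [0.625, -0.0366, 0.2166]
tcp_rot: [-0.0, 0.716, 0.698, -0.0]
wrist_force: [-0.4, 0.8, -3.4]
width: 0.155
grip_force: 60.7
```

```bash
python3 nut.py .625 -.0367 .217 1.549; python3 - <<'E'
import cv2,numpy as np
cv2.imwrite("pics/crop4.png",cv2.resize(np.load("cur_scene.npz")["img"][150:350,220:400],None,fx=3,fy=3,interpolation=cv2.INTER_CUBIC))
E
```

```text
t 11.45 pos [ 0.625  -0.0366  0.2166] tooly -0.026 shift cm [-0.01  0.   -0.04] turn [-2.000e-04 -4.000e-04 -1.575e+00] F [-0.43  0.79 -3.42] w 0.155
scene grip 149 [ 0.6283 -0.0495  0.1754] [ 0.6296 -0.0513  0.1786]
scene nut 6 [ 0.6311 -0.0538  0.1284] [ 0.6305 -0.053   0.1279]
```

View pics/crop4.png

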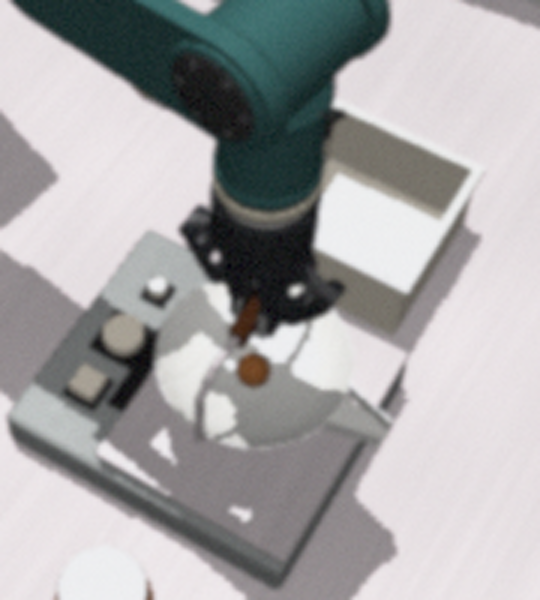

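The pan is lifted and looks level, with the nut at crop (253,370) in the dish. Next is a slow quarter turn.

>>> {"fn": "servo_tool", "kwargs": {
  "rows": [0,0,0,0,0,-0.01,0,0,0,0,0,-0.03,0,0,0,0,0,-0.065,0,0,0,0,0,-0.115,0,0,0,0,0,-0.175,0,0,0,0,0,-0.24,0,0,0,0,0,-0.31,0,0,0,0,0,-0.38]
}}

```text
t: 12.35
ee_pos: [0.6251, -0.0366, 0.2168]
tcp_rot: [0.0, 0.57, 0.822, 0.0]
wrist_force: [-0.9, 0.0, -3.9]
width: 0.151
grip_force: 60.7
```

>>> {"fn": "servo_tool", "kwargs": {
  "rows": [0,0,0,0,0,-0.07,0,0,0,0,0,-0.14,0,0,0,0,0,-0.21,0,0,0,0,0,-0.28,0,0,0,0,0,-0.35,0,0,0,0,0,-0.42,0,0,0,0,0,-0.49,0,0,0,0,0,-0.56]
}}

```text
t: 13.15
ee_pos: [0.6251, -0.0366, 0.2168]
tcp_rot: [0.0, 0.321, 0.947, 0.0]
wrist_force: [0.5, 0.5, -3.6]
width: 0.152
grip_force: 60.7
```

>>> {"fn": "servo_tool", "kwargs": {
  "rows": [0,0,0,0,0,-0.07,0,0,0,0,0,-0.14,0,0,0,0,0,-0.21,0,0,0,0,0,-0.28,0,0,0,0,0,-0.345,0,0,0,0,0,-0.405,0,0,0,0,0,-0.46,0,0,0,0,0,-0.51]
}}

```text
t: 13.95
ee_pos: [0.6251, -0.0366, 0.2168]
tcp_rot: [0.0, 0.072, 0.997, 0.0]
wrist_force: [0.2, 1.0, -4.3]
width: 0.152
grip_force: 60.7
```

>>> {"fn": "servo_tool", "kwargs": {
  "rows": [0,0,0,0,0,-0.045,0,0,0,0,0,-0.08,0,0,0,0,0,-0.105,0,0,0,0,0,-0.12,0,0,0,0,0,-0.125,0,0,0,0,0,-0.125,0,0,0,0,0,-0.125]
}}

```text
t: 14.65
ee_pos: [0.6251, -0.0366, 0.2168]
tcp_rot: [0.0, 0.011, 1.0, 0.0]
wrist_force: [0.8, 0.3, -3.3]
width: 0.154
grip_force: 60.7
```

```bash
sed -i 's/("nut",.06,.13)/("nut",.10,.165)/;s/("grip",.13/("grip",.19/' nut.py; python3 nut.py .608 .074 .217 1.549; python3 - <<'E'
import cv2,numpy as np
cv2.imwrite("pics/crop5.png",cv2.resize(np.load("cur_scene.npz")["img"][150:350,220:420],None,fx=3,fy=3,interpolation=cv2.INTER_CUBIC))
E
```

```text
t 14.65 pos [ 0.6251 -0.0366  0.2168] tooly 1.5489 shift cm [ 1.95 11.02 -0.02] turn [ 0.0001  0.     -0.0001] F [ 0.85  0.29 -3.33] w 0.154
top grip 22 [ 0.6006 -0.0357  0.2243] [ 0.6007 -0.0365  0.2237]
top nut 1 [ 0.624  -0.0339  0.1417] [ 0.624  -0.0339  0.1417]
scene grip 55 [ 0.6427 -0.0428  0.2233] [ 0.6236 -0.0448  0.2372]
scene nut 84 [ 0.6305 -0.0413  0.1378] [ 0.6266 -0.0389  0.1313]
```

View pics/crop5.png

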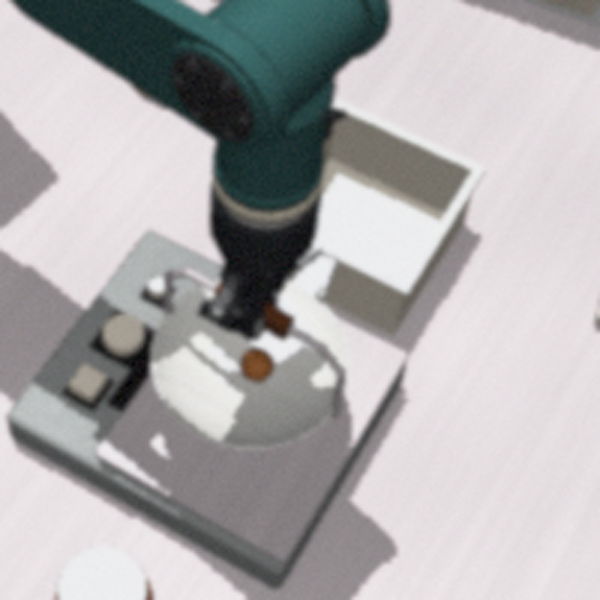

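The quarter turn is done: the nut is at crop (257,365), still in the middle, and the spout points toward the tub. Now I'll slide the pan slowly and smoothly.

>>> {"fn": "servo_tool", "kwargs": {
  "rows": [0,0.01,0,0,0,0,0,0.03,0,0,0,0,0.01,0.07,0,0,0,0,0.02,0.13,0,0,0,0,0.03,0.2,0,0,0,0,0.05,0.29,0,0,0,-0.001,0.06,0.4,0,0,0,-0.001,0.08,0.53,0,0,0,-0.002]
}}

```text
t: 15.55
ee_pos: [0.6244, -0.0312, 0.2168]
tcp_rot: [0.0, 0.01, 1.0, 0.0]
wrist_force: [-0.6, -0.1, -4.7]
width: 0.154
grip_force: 60.7
```

>>> {"fn": "servo_tool", "kwargs": {
  "rows": [0.02,0.15,0,0,0,0,0.05,0.32,0,0,0,-0.001,0.08,0.51,0,0,0,-0.001,0.11,0.71,0,0,0,-0.002,0.15,0.91,0,0,0,-0.002,0.18,1.11,0,0,0,-0.003,0.21,1.31,0,0,0,-0.003,0.24,1.51,0,0,0,-0.004]
}}

```text
t: 16.35
ee_pos: [0.6223, -0.016, 0.2168]
tcp_rot: [0.0, 0.008, 1.0, 0.0]
wrist_force: [0.5, 0.4, -4.3]
width: 0.156
grip_force: 60.7
```

>>> {"fn": "servo_tool", "kwargs": {
  "rows": [0.03,0.2,0,0,0,0,0.06,0.4,0,0,0,-0.001,0.1,0.6,0,0,0,-0.001,0.13,0.8,0,0,0,-0.002,0.16,1,0,0,0,-0.002,0.19,1.2,0,0,0,-0.003,0.22,1.4,0,0,0,-0.003,0.26,1.6,0,0,0,-0.004]
}}

```text
t: 17.15
ee_pos: [0.6199, 0.0, 0.2168]
tcp_rot: [0.0, 0.006, 1.0, 0.0]
wrist_force: [1.0, -0.3, -4.9]
width: 0.152
grip_force: 60.7
```

>>> {"fn": "servo_tool", "kwargs": {
  "rows": [0.03,0.2,0,0,0,0,0.06,0.4,0,0,0,-0.001,0.1,0.6,0,0,0,-0.001,0.13,0.8,0,0,0,-0.002,0.16,1,0,0,0,-0.002,0.19,1.2,0,0,0,-0.003,0.22,1.4,0,0,0,-0.003,0.26,1.6,0,0,0,-0.004]
}}

```text
t: 17.95
ee_pos: [0.6175, 0.016, 0.2168]
tcp_rot: [0.0, 0.004, 1.0, 0.0]
wrist_force: [0.3, -0.0, -3.4]
width: 0.152
grip_force: 60.7
```

```bash
python3 nut.py .607 .075 .209 1.58
```

```text
t 17.95 pos [0.6175 0.016  0.2168] tooly 1.563 shift cm [1.1  5.89 0.78] turn [ 0.      0.0001 -0.017 ] F [ 0.3  -0.04 -3.41] w 0.152
top grip 16 [0.5898 0.0149 0.2242] [0.5917 0.0152 0.2251]
scene grip 46 [0.6304 0.011  0.2222] [0.6163 0.0109 0.2197]
scene nut 77 [0.6225 0.0117 0.1371] [0.6213 0.0135 0.1362]
```

>>> {"fn": "servo_tool", "kwargs": {
  "rows": [0,0.02,0,0,0,0,0.01,0.07,0,0,0,0,0.03,0.15,0,0,0,0,0.05,0.26,0,0,0,-0.001,0.07,0.4,0,0,0,-0.001,0.1,0.56,0,0,0,-0.002,0.14,0.74,0,0,0,-0.002,0.17,0.94,0,0,0,-0.003]
}}

```text
t: 18.85
ee_pos: [0.6159, 0.0255, 0.2168]
tcp_rot: [0.0, 0.002, 1.0, 0.0]
wrist_force: [0.3, 0.2, -4.3]
width: 0.151
grip_force: 60.7
```

>>> {"fn": "servo_tool", "kwargs": {
  "rows": [0.04,0.2,0.01,0,0,0,0.07,0.4,0.03,0,0,-0.001,0.11,0.6,0.06,0,0,-0.001,0.15,0.8,0.09,0,0,-0.002,0.19,1,0.12,0,0,-0.003,0.22,1.2,0.15,0,0,-0.003,0.26,1.4,0.18,0,0,-0.004,0.3,1.6,0.21,0,0,-0.005]
}}

```text
t: 19.65
ee_pos: [0.613, 0.0415, 0.2147]
tcp_rot: [0.0, -0.0, 1.0, 0.0]
wrist_force: [0.1, 0.8, -3.2]
width: 0.152
grip_force: 60.7
```

>>> {"fn": "servo_tool", "kwargs": {
  "rows": [0.04,0.2,0.03,0,0,0,0.07,0.4,0.06,0,0,-0.001,0.11,0.6,0.09,0,0,-0.001,0.15,0.8,0.12,0,0,-0.002,0.19,1,0.15,0,0,-0.003,0.22,1.2,0.18,0,0,-0.003,0.26,1.4,0.21,0,0,-0.004,0.3,1.6,0.24,0,0,-0.005]
}}

```text
t: 20.45
ee_pos: [0.61, 0.0575, 0.2123]
tcp_rot: [0.0, -0.003, 1.0, 0.0]
wrist_force: [-0.3, 0.8, -3.1]
width: 0.152
grip_force: 60.7
```

>>> {"fn": "servo_tool", "kwargs": {
  "rows": [0.04,0.2,0.03,0,0,0,0.07,0.4,0.06,0,0,-0.001,0.11,0.6,0.09,0,0,-0.001,0.15,0.79,0.12,0,0,-0.002,0.18,0.97,0.15,0,0,-0.003,0.21,1.13,0.18,0,0,-0.003,0.24,1.27,0.21,0,0,-0.004,0.26,1.39,0.24,0,0,-0.004]
}}

```text
t: 21.25
ee_pos: [0.6073, 0.0713, 0.2099]
tcp_rot: [0.0, -0.005, 1.0, 0.0]
wrist_force: [-0.4, 0.1, -3.9]
width: 0.155
grip_force: 60.7
```

>>> {"fn": "servo_tool", "kwargs": {
  "rows": [0.02,0.1,0.03,0,0,0,0.03,0.18,0.06,0,0,0,0.05,0.25,0.08,0,0,0,0.06,0.3,0.1,0,0,0,0.06,0.34,0.1,0,0,0,0.07,0.36,0.1,0,0,0,0.07,0.37,0.1,0,0,0,0.07,0.37,0.1,0,0,0]
}}

```text
t: 22.05
ee_pos: [0.6066, 0.0749, 0.2089]
tcp_rot: [0.0, -0.005, 1.0, 0.0]
wrist_force: [-0.9, -0.4, -4.0]
width: 0.158
grip_force: 60.7
```

>>> {"fn": "servo_tool", "kwargs": {
  "rows": [0,0,0,0,0,0,0,0,0,0,0,0,0,0,0,0,0,0,0,0,0,0,0,0,0,0,0,0,0,0,0,0,0,0,0,0,0,0,0,0,0,0,0,0,0,0,0,0]
}}

```text
t: 22.85
ee_pos: [0.6066, 0.0749, 0.2089]
tcp_rot: [0.0, -0.005, 1.0, 0.0]
wrist_force: [-0.2, -0.7, -3.8]
width: 0.156
grip_force: 60.7
```

```bash
python3 nut.py .607 .075 .209 1.58; python3 - <<'E'
from h import *
a=np.load("cur_scene.npz");b=np.load("cur_top.npz")
cv2.imwrite("pics/fin.png",np.hstack([cv2.resize(a["img"][150:350,230:430],(400,400)),cv2.resize(b["img"][110:250,200:340],(400,400))]))
P=b["P"];d=np.linalg.norm(P[...,:2]-[.606,.195],axis=2);q=P[(d<.05)&(P[...,2]>.1)&(P[...,2]<.16)]
i=np.argsort(-q[:,1]);print("spout far",q[i[:4]].round(3).tolist())
# pan surface level check: points in annulus of dish per side, scene camera
P=a["P"];x=P[...,0]-.607;y=P[...,1]-.075;r=np.hypot(x,y);m=(r>.07)&(r<.082)&(P[...,2]>.11)&(P[...,2]<.15)
ang=np.degrees(np.arctan2(y,x))
for s in range(-180,180,30):
    k=m&(ang>=s)&(ang<s+30)
    if k.sum()>3: print(s,k.sum(),np.percentile(P[...,2][k],[50,90]).round(4))
E
```

```text
t 22.85 pos [0.6066 0.0749 0.2089] tooly 1.58 shift cm [-0.04  0.01 -0.01] turn [0.0001 0.     0.    ] F [-0.16 -0.75 -3.82] w 0.156
top nut 5 [0.6046 0.0868 0.1314] [0.6042 0.087  0.1311]
scene grip 40 [0.6256 0.0687 0.215 ] [0.6259 0.068  0.2195]
scene nut 73 [0.6123 0.0696 0.1298] [0.6123 0.0709 0.1275]
spout far [[0.596, 0.195, 0.139], [0.593, 0.195, 0.14], [0.608, 0.194, 0.143], [0.609, 0.193, 0.126]]
-180 71 [0.129  0.1354]
-150 55 [0.1281 0.1316]
-120 46 [0.1281 0.1311]
-90 38 [0.1276 0.1319]
-60 34 [0.1286 0.1323]
-30 53 [0.1296 0.1407]
30 35 [0.1285 0.1326]
60 47 [0.1301 0.1341]
90 19 [0.1291 0.1326]
150 61 [0.1281 0.1319]
```

View pics/fin.png

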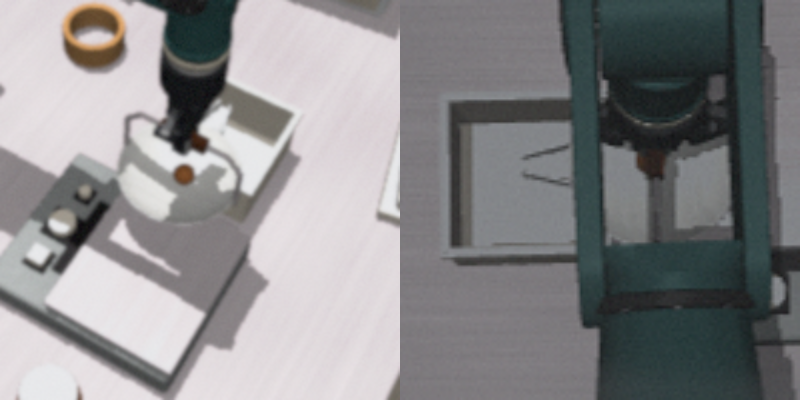

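The spout tip is at right panel (525,168), over the middle of the tub's mouth. The rim is level to about 1–2 mm, and the nut at left panel (184,174) is still in the middle, so I'm handing in.

```bash
python3 -c "
from workcell import *
print(job_done())"
```

```text
the job is handed in; nothing more can be done
None
```

I handed the job in at about 23 s. I pressed the large key and then the square key to their stops, and both came back up. The pan is now held level and still about 15 mm above the tub, with the spout tip over its mouth and the nut in its middle. The hand-in returned no verdict.

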